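# Check the warmer's sensor port with a collared gauge rod

## Task

Push the sliding guide by its upright handle fully home into the warmer's port, then swing the lock lever on top of the warmer round to its stop. Then take the gauge rod from its rest, push it down the sloping guide tube until its collar stops on the mouth, and draw it right out again. Finish still holding it in the gripper, clear of everything else, level and still, with its tip a few centimetres above the middle of the round inspection plate for reading; the guide stays home and locked, and the other things on the table stay where they are.

Things in the scene. Friction and masses are not known exactly. Their poses are not given: they have to be found in the camera images.
- warmer: Fixed steel countertop warmer, 220 mm long, 200 wide, 130 high, dark port in its front face. Origin at table height under the middle of the front face; its x axis (level) points into the warmer, the way the guide slides home; z up. A rail 160 mm long runs out along -x; the guide carriage rides on it.
- carriage (a joint): Slide of the guide carriage along the warmer's x axis, in m: 0 is drawn fully out, 0.05 is fully home (hard stop, the tube's lower end inside the port). Friction about 6 N; it stays where it is left.
- push_handle (a point): Point on the carriage's upright black push handle, beside the tube on the warmer's +y side (towards the robot). The bar is 14 mm thick along the slide, 24 mm wide across it, free from 47 to 107 mm above the table; this point is on its centre line, 92 mm above the table. It moves with the carriage.
- tube_mouth (a point): Guide tube on the carriage, sloping 25 degrees down towards the warmer: 110 mm long, outside diameter 32 mm, bore 16 mm, open at both ends. This point is the centre of the upper mouth, 125 mm above the table; its x axis runs down the bore. Moves with the carriage. The inserted rod's tip comes 15 mm out below, inside the port, where there is room.
- lever (a joint): Hinge of the lock lever on the warmer's top, in rad, about a vertical axis: 0 is unlocked (lever along the warmer's +x), it grows anticlockwise seen from above, 1.4 is fully locked (hard stop, lever roughly across the warmer, towards the robot). About 2 N at the knob turns it; it stays where it is left.
- lever_knob (a point): Middle of the lever's upright black knob: 18 mm diameter, 45 mm tall, free from 150 to 195 mm above the table; this point is on its axis, 174 mm above the table and 75 mm from the hinge axis.
- lever_hinge (a point): Point on the lever's hinge axis at the height of lever_knob.
- gauge_rod: Gauge rod, 0.12 to 0.19 kg. Origin on its axis at the collar's front (stop) face; x runs to the tip. Ahead: stem 10 mm diameter, 125 mm long, tapered tip. Behind: collar 34 mm diameter, 8 thick, then a square black handle 22 x 22 mm, 90 long, flats along y and z. It starts level in its rest, axis 85 mm above the table, z up, tip roughly along the warmer's x. Lift it straight up. Balances near the collar.
- rod_tip (a point): Tip of the gauge rod, on its axis, 125 mm ahead of gauge_rod.
- rod_rest: Fixed aluminium rest, base 175 x 44 x 10 mm, with two notched uprights, 12 mm thick: one under the handle's rear end (90 mm behind the collar's stop face), one under the stem (55 mm in front), tops 95 mm above the table. Between them the rod is free all round. Origin at table height under the rod's origin, x along the rod.
- plate_top (a point): Centre of the top of the fixed round white inspection plate, 84 mm diameter, 6 mm thick, its top 85 mm above the table on a thin stem.
- wrench: Bystander: a steel open-ended wrench lying on the table; leave it alone.
- spoon: Bystander: a long spoon lying on the table; leave it alone.
- pan: Bystander: a small steel pot, 100 mm wide and 60 high; leave it alone.
- jar: Bystander: a jar, 60 mm wide and 90 high; leave it alone.
- mug: Bystander: a white mug, 76 mm wide and 85 high; leave it alone.
- carton: Bystander: a small cardboard carton 90 x 60 x 35 mm; leave it alone.
- screwdriver: Bystander: a screwdriver lying on the table; leave it alone.
- plate: The inspection plate's stand; origin at table height under the plate's centre.
There are look-alikes about, which are no part of the job. Leave any blue or green look-alike of the gauge_rod alone.

How it is judged:
On the way, in this order (a step that is already met when the one before it is completed fails the run):
1. the guide carriage is pushed home (value of joint carriage above 0.046 m), for 0.2 s.
2. the lever is turned to its stop with the guide home (value of joint carriage above 0.046 m and value of joint lever above 1.25 rad), for 0.2 s.
3. the rod is in the tube with its collar on the mouth, guide home and locked (all of step 2 and x of gauge_rod in the frame of tube_mouth above -0.003 m and distance between gauge_rod and tube_mouth below 0.007 m and angle between the x axis of gauge_rod and the x axis of tube_mouth, either way round below 0.12 rad), for 0.1 s.
4. the rod is drawn right out of the tube (x of rod_tip in the frame of tube_mouth below -0.01 m), for 0.1 s.
At the end, for the whole second after the job is handed in: The gripper still holds the rod, at rest, touching neither plate, warmer, rest nor any bystander; rod level within 6 degrees; tip within 25 mm (horizontally) of the plate's centre and 12 to 90 mm above it; carriage within 4 mm of home; lever beyond 1.25 rad (all of step 2 and horizontal distance between rod_tip and plate_top below 0.025 m and z of rod_tip in the frame of plate_top between 0.012 and 0.09 m and angle between gauge_rod's own x axis and vertical between 1.466 and 1.676 rad and linear speed of gauge_rod below 0.02 m/s and angular speed of gauge_rod below 0.15 rad/s and contact force between gauge_rod and the fingers above 1 N and contact force between gauge_rod and plate below 0.05 N and contact force between gauge_rod and warmer below 0.05 N and contact force between gauge_rod and rod_rest below 0.05 N and contact force between gauge_rod and wrench below 0.05 N and contact force between gauge_rod and spoon below 0.05 N and contact force between gauge_rod and pan below 0.05 N and contact force between gauge_rod and jar below 0.05 N and contact force between gauge_rod and mug below 0.05 N and contact force between gauge_rod and carton below 0.05 N and contact force between gauge_rod and screwdriver below 0.05 N); the arm keeps its last pose, push and grip.
It fails at once if a bystander is moved more than 25 mm (distance of any of wrench, spoon, pan, jar, mug, carton, screwdriver from where it was at the start of the episode above 0.025 m).
It also fails if it takes over 72 s, if anything falls off the work surface, if the arm or the gripper's body presses on something with over 40 N, if the wrist force passes 120 N, or if a joint passes its speed limit or range.

## Robot

A 6-joint arm with a two-finger parallel gripper is mounted at the origin on the work surface. World frame = base frame: x ahead of the robot, y to its left, z up, the work surface at z = 0. Lengths are in m, angles in rad, forces in N, time in s.
With the tool pointing down it reaches from about 0.325 to 0.9 m from the base axis. Payload 6.1 kg.
Tool frame: the origin (TCP) lies at the very end of the fingers, on their centre line; the grasp point (between the pads) lies 19 mm behind it; z points along the fingers, y is the line along which they close (so a half turn about z gives the same grasp; the last joint's range is limited). The gripper opens to 87 mm and grips with 3 to 60 N. Pads are 19 mm wide; open, the fingers measure 117 mm over their backs; the gripper's body (75 mm by 190 mm) begins 51 mm behind the grasp point.
Start: joints at [-1.413, 0.22, 1.526, -0, 1.395, -0.126], TCP at [0.175, -0.6, 0.223] pointing down, gripper open.
Joint ranges: [-2.98, 2.98], [-0.91, 2.08], [0.09, 2.57], [-1.24, 4.39], [0.2, 2.65], [-2.68, 2.68]. Speed limits (rad/s): [2.57, 2.57, 3.01, 3.14, 3.14, 3.14].

## Interface

Orientations are given as a unit quaternion [x, y, z, w].
In Python, from cell import manip, capture, camera_info, workorder gives the robot as it stands. The module is installed in compiled form; this text tells all that it offers.
- The arm moves only by the tool carry_out, never from a script. Its argument "series" is a list of rows, each a list of 3 entries, a list of its own where there are three numbers: the shift along the tool's x, y, z in mm, then the turn about the tool's z in rad, then the closure, from -1 (fully open) to 1 (shut). A call has 1 to 8 rows; each row shifts and turns the commanded pose from where the row before left it, along the tool's axes as they then stand; what a row does not reach is not made up. A row lasts 1/10 s, in which the tool goes at most 50 mm and 8.59 degrees, less where a joint would pass 70% of its speed; a pose out of reach is approached as far as the arm can. A call with a gripper value outside its range is refused whole. The fingers move at their own pace and stop on an object; "force" is the grip in N (left out, the last holds). Time passes only in rows, so rows that do not move let the fingers close. It gives the time, the measured TCP pose, the force, the opening and the grip force at its end, in the units of the state.
- manip.get_obs(): the state, without advancing time (a new reading comes with each control period).
- capture(name): name is "side" or "top" or "wrist"; returns (picture, depth): 400x640x3 uint8, blue, green, red; 400x640 float32, m along the optical axis (not along the pixel's ray), 0 where there is no reading.
- camera_info(name): a dict with "fx", "fy", "cx", "cy" (pixels), "world_to_cam" (4x4, takes a point from world to camera coordinates); the wrist camera has in their place "tool_from_camera" (4x4, takes a point from camera to tool coordinates, whose origin is the TCP and whose axes are the flange's). Camera axes: x right, y down, z forward; pixel columns grow to the right and rows downward; lengths in m; the calibration is good to about 2 mm. A picture is of the moment at which its call begins: read the wrist's pose just before it. camera_info takes no time and is no camera call.
- workorder.finish_job(): hands the job in; it is judged then, once.
The state is a dict: "t": time; "joint_positions": joint angles; "joint_vel": joint speeds; "joint_efforts": joint torques, N m; "position": TCP position; "tool_rot": TCP orientation; "contact_force": force on the tool from outside, world axes, zero at the start; "torque": the same for the moment, N m; "finger_gap": finger opening in m; "grasp_force": force on a finger pad.
Only numpy, scipy, OpenCV 4.12 (cv2) and the standard library are available. Lean on these libraries where they do the work, as an engineer would, in place of code of your own. Each camera call takes 0.05 s, during which the arm holds its last target. There are 200 camera calls.

## Working session

There is one attempt and no reset: what is moved stays moved. The work goes in short steps, Python scripts to look and compute and a tool call to move; the robot and the scene stay as the last step left them, time stands still between calls to the robot, and variables do not carry over. Pictures are saved under pics/ and viewed, at most 10 in all, crops included, and the job is handed in when it is done.

Besides the shell and the picture viewer there is one more tool, called after "Request:" as name(argument=value, ...), one argument or row to a line, values as JSON. carry_out: Moves the arm, as the interface text tells. Its arguments: {"type":"object","properties":{"series":{"type":"array","items":{"type":"array"}},"force":{"type":"number"}},"required":["series"]}

```bash
mkdir -p pics; cat > h.py <<'E'
import numpy as np, cv2
from cell import manip, capture, camera_info, workorder
from scipy.spatial.transform import Rotation as R
def snap(n,f):
    o=manip.get_obs(); p,d=capture(n); cv2.imwrite(f'pics/{f}.png',p); np.save(f'pics/{f}.npy',d)
    T=np.eye(4)
    if n=='wrist':
        W=np.eye(4);W[:3,:3]=R.from_quat(o['tool_rot']).as_matrix();W[:3,3]=o['position']
        T=W@np.array(camera_info(n)['tool_from_camera'])
    else: T=np.linalg.inv(np.array(camera_info(n)['world_to_cam']))
    np.save(f'pics/{f}_T.npy',T); return p,d,T
def K(n):
    c=camera_info(n); return c['fx'],c['fy'],c['cx'],c['cy']
def px(n,f,u,v,z=None):
    "world point of pixel: from depth, or on plane of height z"
    d=np.load(f'pics/{f}.npy');T=np.load(f'pics/{f}_T.npy');fx,fy,cx,cy=K(n)
    r=np.array([(u-cx)/fx,(v-cy)/fy,1.])
    if z is None: s=d[int(v),int(u)]
    else: s=(z-T[2,3])/(T[:3,:3]@r)[2]
    return T[:3,:3]@(r*s)+T[:3,3]
def cloud(n,f):
    d=np.load(f'pics/{f}.npy');T=np.load(f'pics/{f}_T.npy');fx,fy,cx,cy=K(n)
    v,u=np.indices(d.shape); P=np.stack([(u-cx)/fx*d,(v-cy)/fy*d,d],-1)@T[:3,:3].T+T[:3,3]
    P[d==0]=np.nan; return P
E
python3 - <<'E'
from h import *
np.set_printoptions(precision=4,suppress=True)
for n in('top','side'): print(n,K(n)); print(snap(n,n+'0')[2])
print(np.array(camera_info('wrist')['tool_from_camera']),K('wrist')); print(manip.get_obs())
E
```

```text
top (368.1508267017119, 368.1508267017119, 321.7849772112564, 204.5593746282195)
[[ 0.0059 -0.987   0.1608  0.3138]
 [-1.     -0.0049  0.0067 -0.0348]
 [-0.0058 -0.1608 -0.987   1.0909]
 [ 0.      0.      0.      1.    ]]
side (463.6774897954736, 463.6774897954736, 321.9052628936308, 207.00661174403837)
[[-0.9832 -0.1338  0.1243  0.3092]
 [-0.1826  0.737  -0.6507  0.8373]
 [-0.0046 -0.6625 -0.7491  1.1328]
 [ 0.      0.      0.      1.    ]]
[[-0.0003 -0.9638 -0.2665  0.0732]
 [ 1.     -0.0003 -0.0002 -0.001 ]
 [ 0.0001 -0.2665  0.9638 -0.162 ]
 [ 0.      0.      0.      1.    ]] (285.9646030601783, 285.9646030601783, 320.1652354249015, 198.1520273060353)
{'t': 0.1, 'joint_positions': array([-1.4131,  0.2211,  1.5274, -0.    ,  1.3947, -0.1261]), 'joint_vel': array([ 0.0001, -0.001 , -0.0019,  0.0006, -0.0011,  0.0012]), 'joint_efforts': array([  0.0004, -49.5949, -38.8518,   0.0701,   0.0515,  -0.    ]), 'position': array([ 0.1749, -0.5995,  0.2216]), 'tool_rot': array([ 0.9899,  0.1414, -0.    , -0.0008]), 'contact_force': array([ 0.8101, -0.3351, -0.5715]), 'torque': array([ 0.0231, -0.0704, -0.0291]), 'grasp_force': 0.0, 'finger_gap': 0.08734010595953985}
```

View pics/top0.png

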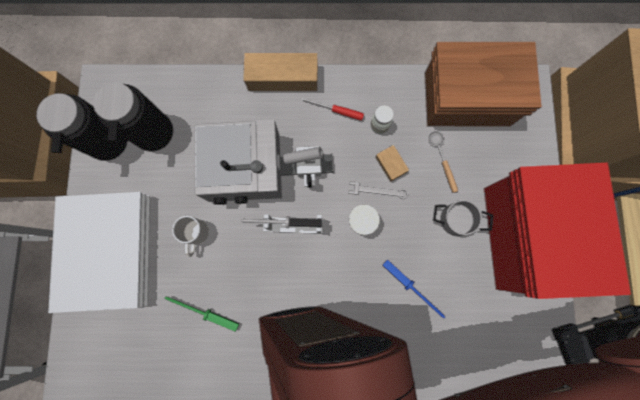

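View pics/side0.png

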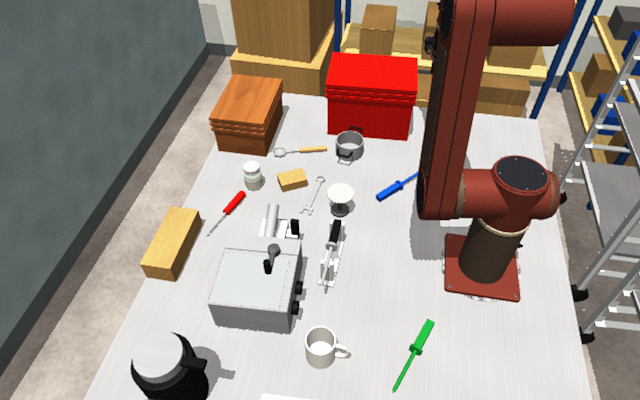

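The top view shows the warmer at (238,160), with its port facing right. The guide is at (305,165), with its black handle at (309,182). The lever hinge is near (226,166) and the knob at (257,167). The rod in its rest is at (290,224), and the round plate at (365,221).

What could be taken for the gauge rod: the rest rod with the black handle (290,224), the blue one (410,287), the green one (205,315) and the red screwdriver (345,110). I choose the one in the rest and will check it in a close crop.

```bash
python3 - <<'E'
from h import *
np.set_printoptions(precision=4,suppress=True)
p=cv2.imread('pics/top0.png')[110:260,185:400]
cv2.imwrite('pics/c1.png',cv2.resize(p,None,fx=3.7,fy=3.7,interpolation=cv2.INTER_CUBIC))
C=cloud('top','top0')
def blob(lo,hi):
    m=np.all((C>lo)&(C<hi),-1); return m
for n,lo,hi in [('plate',(.2,-.25,.07),(.4,-.1,.1)),('warmtop',(.3,.05,.12),(.6,.4,.137)),('rod',(.2,-.08,.075),(.33,.2,.11)),('knob',(.3,.05,.17),(.6,.4,.21)),('handle',(.3,-.05,.095),(.42,.06,.115)),('tube',(.38,-.1,.06),(.5,.08,.16))]:
    m=blob(lo,hi);P=C[m]
    if len(P):
        v,u=np.nonzero(m); print(n,len(P),'min',P.min(0),'max',P.max(0),'mean',P.mean(0),'uv',u.min(),u.max(),v.min(),v.max(),'rect',cv2.minAreaRect((P[:,:2]*1000).astype(np.float32)))
E
```

```text
plate 18 min [ 0.3965 -0.1572  0.081 ] max [ 0.3996 -0.1273  0.0887] mean [ 0.3986 -0.1424  0.0846] uv 358 369 233 234 rect ((398.0508728027344, -142.22483825683594), (29.91354751586914, 3.130218267440796), 89.89418029785156)
warmtop 2623 min [0.496  0.0937 0.12  ] max [0.6    0.3167 0.1368] mean [0.5468 0.2094 0.1306] uv 195 276 157 195 rect ((553.2013549804688, 204.90316772460938), (104.45059967041016, 218.52194213867188), 2.9177865982055664)
knob 60 min [0.5567 0.213  0.1702] max [0.5729 0.2292 0.1994] mean [0.5634 0.2199 0.1893] uv 220 228 160 168 rect ((564.8260498046875, 221.02162170410156), (16.372241973876953, 15.533065795898438), 6.075024604797363)
handle 22 min [ 0.4165 -0.0262  0.0951] max [0.4197 0.058  0.1   ] mean [0.419  0.0108 0.0965] uv 290 321 225 226 rect ((418.7987060546875, 15.901111602783203), (84.15042114257812, 3.1954121589660645), 88.87767791748047)
tube 372 min [ 0.4051 -0.0262  0.0709] max [0.4481 0.0782 0.1047] mean [0.4272 0.0214 0.0936] uv 283 321 215 231 rect ((426.3218078613281, 26.035247802734375), (43.02706527709961, 104.38700103759766), 0.3245243430137634)
```

View pics/c1.png

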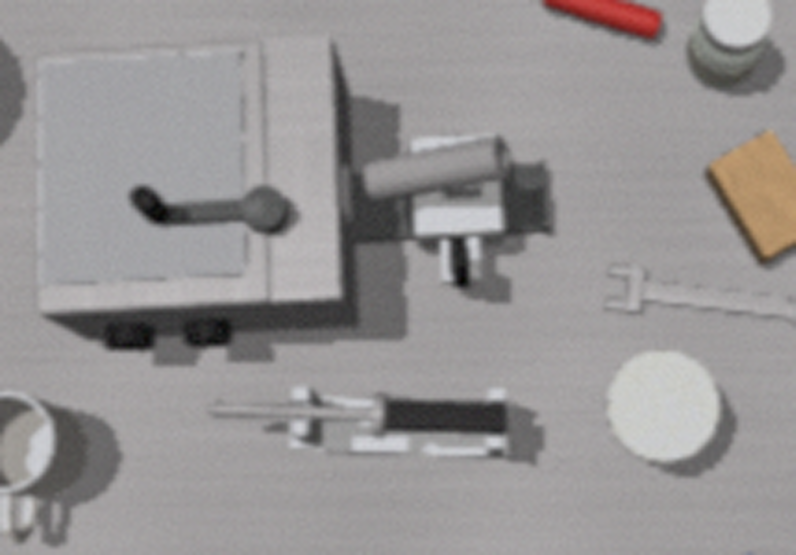

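The crop confirms the gauge rod: steel stem, collar and black handle lying in the rest, with the handle at crop (445,415) and the tip at (212,408). The lever knob is at (150,203) and the hinge disc at (265,208). The tube mouth is at (503,160) and the push-handle top at (460,275).

```bash
python3 - <<'E'
from h import *
np.set_printoptions(precision=4,suppress=True)
C=cloud('top','top0')
def s(n,lo,hi):
    m=np.all((C>lo)&(C<hi),-1);P=C[m]
    if len(P): print(n,len(P),'min',P.min(0),'max',P.max(0),'med',np.median(P,0),'rect',cv2.minAreaRect((P[:,:2]*1000).astype(np.float32)))
s('warm',(.45,.05,.125),(.75,.36,.137))
s('plate',(.36,-.22,.08),(.5,-.08,.092))
s('rod all',(.40,-.05,.082),(.46,.15,.11))
s('tube',(.52,-.06,.075),(.66,.088,.16))
s('pushh',(.48,-.05,.095),(.56,.06,.115))
s('hinge',(.5,.1,.14),(.6,.16,.17))
def q(u,v,z): print((u,v),px('top','top0',185+u/3.7,110+v/3.7,z))
print('tip');q(212,408,.085)
print('handle rear centre/front, collar');q(505,415,.096);q(385,414,.096);q(378,412,.1)
print('hinge');q(265,208,.15)
print('mouth');q(503,158,.13)
print('tubelow');q(370,180,.08)
print('push top');q(460,278,.107);q(458,243,.107)
print('warm front edge top');q(332,40,.13);q(340,298,.13);q(42,58,.13);q(42,312,.13)
print('plate');q(664,405,.085)
E
```

```text
warm 5380 min [0.497  0.0937 0.125 ] max [0.709  0.3218 0.1369] med [0.6041 0.2094 0.1309] rect ((602.1510009765625, 207.86790466308594), (201.1479034423828, 218.0061798095703), 3.6285789012908936)
plate 716 min [ 0.3965 -0.1832  0.0802] max [ 0.4773 -0.1029  0.0912] med [ 0.4378 -0.1436  0.085 ] rect ((436.9467468261719, -143.06285095214844), (80.1806640625, 80.89937591552734), 89.65741729736328)
rod all 482 min [ 0.4063 -0.0262  0.0826] max [0.4498 0.1495 0.1047] med [0.4282 0.0419 0.0941] rect ((428.0613098144531, 61.64265060424805), (175.85301208496094, 41.93601989746094), 89.3814697265625)
tube 521 min [ 0.5362 -0.0279  0.0755] max [0.6316 0.0822 0.1427] med [0.6067 0.0162 0.1112] rect ((581.974609375, 24.970661163330078), (93.07494354248047, 110.47176361083984), 3.6419312953948975)
pushh 44 min [0.5362 0.0046 0.0955] max [0.5597 0.0158 0.11  ] med [0.5472 0.0102 0.1061] rect ((547.923095703125, 10.217080116271973), (23.479183197021484, 11.153029441833496), 0.19869057834148407)
hinge 120 min [0.5551 0.131  0.1403] max [0.5869 0.1595 0.1529] med [0.5697 0.1458 0.1495] rect ((570.8626098632812, 145.64920043945312), (28.744945526123047, 31.39801025390625), 85.8315658569336)
tip
(212, 408) [0.4327 0.1906 0.085 ]
handle rear centre/front, collar
(505, 415) [ 0.4274 -0.0275  0.096 ]
(385, 414) [0.4277 0.0607 0.096 ]
(378, 412) [0.4287 0.0655 0.1   ]
hinge
(265, 208) [0.5687 0.1441 0.15  ]
mouth
(503, 158) [ 0.6125 -0.0251  0.13  ]
tubelow
(370, 180) [0.6101 0.0774 0.08  ]
push top
(460, 278) [0.5277 0.0063 0.107 ]
(458, 243) [0.5542 0.0081 0.107 ]
warm front edge top
(332, 40) [0.7029 0.1025 0.13  ]
(340, 298) [0.5076 0.0916 0.13  ]
(42, 58) [0.6881 0.3175 0.13  ]
(42, 312) [0.4963 0.3058 0.13  ]
plate
(664, 405) [ 0.4367 -0.1454  0.085 ]
```

Request:
carry_out(
  series=[
    [[0,0,-40],-0.15,0],
    [[0,0,-40],-0.15,1],
    [[0,0,-40],-0.15,1],
    [[0,0,-20],-0.15,1],
    [[0,0,0],-0.15,1],
    [[0,0,0],-0.15,1],
    [[0,0,0],-0.15,1],
    [[0,0,0],-0.15,1],
  ],
  force=15,
)

```text
t: 0.9
position: [0.175, -0.5998, 0.3619]
tool_rot: [0.735, 0.678, 0.0, -0.0]
contact_force: [0.1, 0.3, 0.3]
finger_gap: 0.031
grasp_force: 0.0
```

```bash
cat >> h.py <<'E'
def to(x,y,z,turn=0.,o=None):
    "shift in tool axes (mm) to a world TCP point; prints with state"
    o=manip.get_obs(); M=R.from_quat(o['tool_rot']).as_matrix()
    print('tool mm',(M.T@(np.array([x,y,z])-o['position'])*1000).round(1),'phi_y',np.degrees(np.arctan2(M[1,1],M[0,1])).round(2),'zax',M[:,2].round(3),'pos',o['position'].round(4),'F',o['contact_force'].round(1),'t',o['t'],'gap',round(o['finger_gap'],4))
E
python3 - <<'E'
from h import *
C=cloud('top','top0')
P=C[(C[...,2]>.1)&(C[...,1]<-.4)&(C[...,0]<.6)&(C[...,0]>.2)];print(P.min(0),P.max(0))
to(.548,-.04,.35)
E
```

```text
[ 0.20000257 -0.73423984  0.10004267] [ 0.56079697 -0.40002122  0.62790755]
tool mm [588.  326.6  12.5] phi_y -4.63 zax [-0.     0.001 -1.   ] pos [ 0.175  -0.5998  0.3619] F [0.1 0.3 0.3] t 0.9 gap 0.031
```

Request:
carry_out(
  series=[
    [[0,0,0],-0.15,1],
    [[37,29,0],0,1],
    [[37,29,0],0,1],
    [[37,29,0],0,1],
    [[37,29,0],0,1],
    [[37,29,0],0,1],
    [[37,29,0],0,1],
    [[37,29,0],0,1],
  ],
)

```text
t: 1.7
position: [0.3619, -0.3269, 0.3622]
tool_rot: [0.685, 0.729, 0.0, -0.0]
contact_force: [1.2, 0.1, -0.6]
finger_gap: 0.0003
grasp_force: 0.0
```

Request:
carry_out(
  series=[
    [[37,29,0],0,1],
    [[37,29,0],0,1],
    [[37,29,0],0,1],
    [[37,29,0],0,1],
    [[37,29,0],0,1],
    [[37,29,0],0,1],
    [[37,29,0],0,1],
    [[0,0,0],0,1],
  ],
)

```text
t: 2.5
position: [0.5492, -0.0526, 0.3614]
tool_rot: [0.682, 0.731, 0.001, -0.001]
contact_force: [-0.2, -0.5, -0.6]
finger_gap: 0.0006
grasp_force: 0.0
```

```bash
python3 - <<'E'
from h import *
to(.547,-.035,.085)
p,d,T=snap('wrist','w1')
cv2.imwrite('pics/w1b.png',p)
E
```

```text
tool mm [ 17.   -0.8 276.5] phi_y 3.95 zax [-0.001  0.002 -1.   ] pos [ 0.5492 -0.0526  0.3614] F [-0.2 -0.5 -0.6] t 2.5 gap 0.0006
```

View pics/w1b.png

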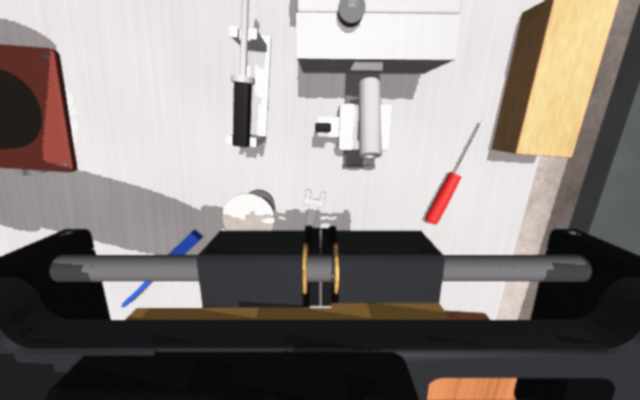

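The wrist view shows the push-handle top at (324,128), the tube from (370,82) to its mouth at (370,155), the hinge disc at (351,9) and the rod handle from (243,82) to (241,146). The tool is lined up behind the handle.

```bash
python3 - <<'E'
from h import *
np.set_printoptions(precision=4,suppress=True)
for n,u,v,z in [('push',324,128,.107),('push d',324,128,None),('tube up rim',370,150,.14),('tube d',370,140,None),('tube d2',369,90,None),('hinge',351,9,.152),('rod f',243,82,.096),('rod r',241,146,.096)]: print(n,px('wrist','w1',u,v,z))
E
```

```text
push [0.5502 0.0101 0.107 ]
push d [0.5502 0.0101 0.1066]
tube up rim [ 0.6128 -0.0132  0.14  ]
tube d [ 0.6127 -0.0006  0.1319]
tube d2 [0.6088 0.0654 0.1014]
hinge [0.5708 0.1449 0.152 ]
rod f [0.433  0.0643 0.096 ]
rod r [ 0.4299 -0.0243  0.096 ]
```

Request:
carry_out(
  series=[
    [[17,0,40],0,1],
    [[0,0,45],0,1],
    [[0,0,45],0,1],
    [[0,0,45],0,1],
    [[0,0,45],0,1],
    [[0,0,40],0,1],
    [[0,0,16],0,1],
    [[0,0,0],0,1],
  ],
)

```text
t: 3.35
position: [0.5431, -0.0411, 0.0829]
tool_rot: [0.685, 0.729, -0.002, -0.003]
contact_force: [-0.0, 1.0, 0.8]
finger_gap: 0.0007
grasp_force: 0.0
```

Request:
carry_out(
  series=[
    [[10,0,0],0,1],
    [[10,0,0],0,1],
    [[10,0,0],0,1],
    [[9,0,0],0,1],
    [[9,0,0],0,1],
    [[6,0,0],0,1],
    [[3,0,0],0,1],
    [[0,0,0],0,1],
  ],
)

```text
t: 4.15
position: [0.5442, 0.0164, 0.0884]
tool_rot: [0.684, 0.729, 0.0, 0.002]
contact_force: [-0.0, -4.2, 3.9]
finger_gap: 0.0001
grasp_force: 2.0
```

Request:
carry_out(
  series=[
    [[5,0,0],0,1],
    [[5,0,0],0,1],
    [[4,0,0],0,1],
    [[3,0,0],0,1],
    [[2,0,0],0,1],
    [[2,0,0],0,1],
    [[0,0,0],0,1],
  ],
)

```text
t: 4.85
position: [0.5439, 0.023, 0.0886]
tool_rot: [0.684, 0.729, -0.008, 0.01]
contact_force: [-1.0, -57.5, 1.5]
finger_gap: 0.0004
grasp_force: 28.5
```

```bash
python3 - <<'E'
from h import *
to(.547,.05,.085)
print([px('top',snap('top','t1') and 't1',u,v,None).round(4) for u,v in [(300,158)]])
C=cloud('top','t1');m=np.all((C>(.48,-.05,.095))&(C<(.565,.09,.115)),-1);print(C[m].min(0),C[m].max(0),m.sum())
m=np.all((C>(.59,-.06,.10))&(C<(.64,.088,.16)),-1);print(C[m].min(0),C[m].max(0),m.sum())
E
```

```text
tool mm [26.9  4.9  3. ] phi_y 3.66 zax [ 0.004 -0.025 -1.   ] pos [0.5439 0.023  0.0886] F [ -1.  -57.5   1.5] t 4.85 gap 0.0004
[array([0.5028, 0.0093, 0.4507])]Traceback (most recent call last):
  File "<stdin>", line 4, in <module>
    return umr_minimum(a, axis, None, out, keepdims, initial, where)
ValueError: zero-size array to reduction operation minimum which has no identity
```

Request:
carry_out(
  series=[
    [[-10,0,0],0,1],
    [[-30,0,0],0,1],
    [[-10,0,-40],0,1],
    [[0,0,-50],0,1],
    [[0,0,-50],0,1],
    [[0,0,-40],0,1],
    [[0,0,0],0,1],
  ],
)

```text
t: 5.6
position: [0.5483, -0.0122, 0.2749]
tool_rot: [0.684, 0.729, 0.004, 0.005]
contact_force: [1.3, -0.3, 0.6]
finger_gap: 0.0003
grasp_force: 0.0
```

```bash
python3 - <<'E'
from h import *
np.set_printoptions(precision=4,suppress=True)
p,d,T=snap('wrist','w2')
to(.564,.219,.3)
cv2.imwrite('pics/w2c.png',cv2.resize(p[0:240,160:480],None,fx=2.5,fy=2.5))
C=cloud('wrist','w2')
def s(n,lo,hi):
    m=np.all((C>lo)&(C<hi),-1);P=C[m]
    if len(P): print(n,len(P),'min',P.min(0),'max',P.max(0),'med',np.median(P,0))
s('push',(.51,.0,.1),(.58,.09,.112))
s('tube',(.59,-.06,.10),(.64,.09,.16))
s('knob',(.54,.16,.18),(.6,.26,.21))
E
```

```text
tool mm [229.4  32.1 -28.9] phi_y 3.65 zax [ 0.008 -0.001 -1.   ] pos [ 0.5468 -0.012   0.2711] F [ 0.1 -0.2  0. ] t 5.65 gap 0.0003
push 247 min [0.5354 0.0344 0.1035] max [0.5588 0.0479 0.1094] med [0.547  0.0413 0.1066]
tube 2170 min [0.596  0.0023 0.1   ] max [0.6299 0.09   0.1392] med [0.6101 0.046  0.1195]
```

View pics/w2c.png

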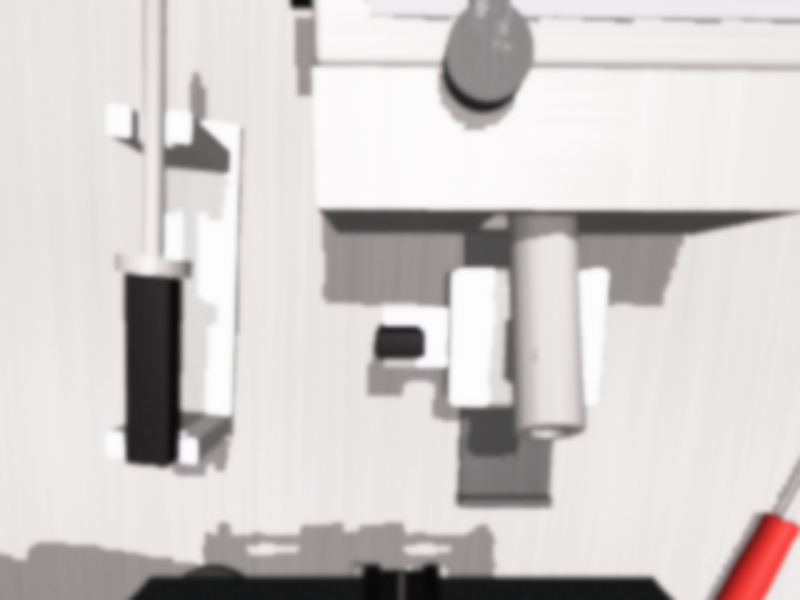

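The handle has moved about 31 mm and hit a hard stop (57 N). The tube's lower end, at crop (545,215), is now inside the port. The lever disc is at crop (490,55). Next I'll grasp the knob.

Request:
carry_out(
  series=[
    [[46,6,-6],0,-1],
    [[46,6,-6],-0.0,-1],
    [[46,7,-6],0,-1],
    [[46,7,-6],0,-1],
    [[45,6,-5],0,-1],
    [[0,0,0],-0.145,-1],
    [[0,0,0],-0.145,-1],
    [[0,0,0],-0.145,-1],
  ],
)

```text
t: 6.45
position: [0.5609, 0.2193, 0.2934]
tool_rot: [0.508, 0.862, -0.001, -0.001]
contact_force: [0.8, 0.3, 0.6]
finger_gap: 0.0565
grasp_force: 0.0
```

Request:
carry_out(
  series=[
    [[0,0,0],-0.145,-0.2],
    [[0,0,0],-0.145,-0.2],
    [[0,0,0],0,-0.2],
  ],
)

```text
t: 6.75
position: [0.5612, 0.2185, 0.2936]
tool_rot: [0.381, 0.925, -0.001, -0.001]
contact_force: [0.4, 0.3, -0.3]
finger_gap: 0.0534
grasp_force: 0.0
```

```bash
cat > fit.py <<'E'
from h import *
from scipy.optimize import least_squares
np.set_printoptions(precision=4,suppress=True)
C=cloud('wrist','w2')
P=C[np.all((C>(.585,.0,.085))&(C<(.64,.088,.15)),-1)]
def f(p):
    x0,z0,a,t=p; d=np.array([-np.sin(a)*np.cos(t),np.cos(a)*np.cos(t),-np.sin(t)])
    q=P-np.array([x0,.04,z0]); return np.linalg.norm(q-(q@d)[:,None]*d,axis=1)-.016
r=least_squares(f,[.612,.11,.063,.436],loss='soft_l1',f_scale=.001);x0,z0,a,t=r.x
print('tube',np.degrees(a),np.degrees(t),len(P),np.median(abs(f(r.x))))
d=np.array([-np.sin(a)*np.cos(t),np.cos(a)*np.cos(t),-np.sin(t)])
q=np.array([x0,.04,z0]);s=(.125-z0)/d[2];print('axis at z=.125',q+s*d)
A=((P-q)@d);print('mouth by extent',q+np.percentile(A,.5)*d)
for lo,hi,n in [((.40,-.05,.09),(.46,.06,.1),'handle top'),((.41,.075,.082),(.45,.2,.096),'stem')]:
    S=C[np.all((C>lo)&(C<hi),-1)]; print(n,len(S),S.min(0),S.max(0),np.polyfit(S[:,1],S[:,0],1),np.median(S,0))
E
python3 fit.py; python3 - <<'E'
from h import *
to(.564,.2205,.158)
C=cloud('wrist','w2')
E
```

```text
tube 3.411994876206859 25.088203296026382 2219 0.00039410334441175067
axis at z=.125 [0.6152 0.0074 0.125 ]
mouth by extent [0.6152 0.0079 0.1248]
handle top 1432 [ 0.4084 -0.0253  0.0901] [0.4415 0.0599 0.0984] [0.0343 0.4293] [0.4301 0.019  0.0959]
stem 1282 [0.4135 0.075  0.082 ] [0.45   0.1771 0.0944] [0.0293 0.429 ] [0.4332 0.1275 0.0891]
tool mm [ -0.8   3.7 135.6] phi_y 45.26 zax [-0.003 -0.    -1.   ] pos [0.5612 0.2185 0.2936] F [ 0.4  0.3 -0.3] t 6.75 gap 0.0534
```

Request:
carry_out(
  series=[
    [[0,4,45],0,-0.2],
    [[0,0,45],0,-0.2],
    [[0,0,40],0,-0.2],
    [[0,0,5],0,1],
    [[0,0,0],0,1],
    [[0,0,0],0,1],
    [[0,0,0],0,1],
    [[0,0,0],0,1],
  ],
  force=15,
)

```text
t: 7.55
position: [0.5665, 0.2212, 0.163]
tool_rot: [0.382, 0.924, 0.001, 0.002]
contact_force: [0.6, 0.6, 0.5]
finger_gap: 0.0199
grasp_force: 0.0
```

```bash
python3 - <<'E'
from h import *
o=manip.get_obs();p=o['position'][:2];h=np.array([.5705,.145])
print(o['position'],o['contact_force'],o['finger_gap'],p-h,np.linalg.norm(p-h))
h=np.array([.5705,.145]); v=p-h; M=R.from_quat(o['tool_rot']).as_matrix()[:2,:2]
prev=p
for k in range(1,15):
    a=.1*k; q=h+np.array([[np.cos(a),-np.sin(a)],[np.sin(a),np.cos(a)]])@v
    print(k,(M.T@(q-prev)*1000).round(1)); prev=q
E
```

```text
[0.56647047 0.22123072 0.16304876] [0.64236095 0.6267122  0.49354863] 0.019893264546718803 [-0.00402953  0.07623072] 0.07633714261176233
1 [ 4.8 -5.9]
2 [ 4.2 -6.4]
3 [ 3.6 -6.8]
4 [ 2.9 -7.1]
5 [ 2.1 -7.3]
6 [ 1.4 -7.5]
7 [ 0.6 -7.6]
8 [-0.1 -7.6]
9 [-0.9 -7.6]
10 [-1.6 -7.5]
11 [-2.4 -7.3]
12 [-3.1 -7. ]
13 [-3.8 -6.6]
14 [-4.4 -6.2]
```

Request:
carry_out(
  series=[
    [[0,0,0],0,1],
    [[0,0,0],0,1],
    [[5,-6,0],0,1],
    [[4,-6,0],0,1],
    [[4,-7,0],0,1],
    [[3,-7,0],0,1],
    [[2,-7,0],0,1],
    [[1,-7,0],0,1],
  ],
)

```text
t: 8.35
position: [0.5243, 0.2083, 0.1627]
tool_rot: [0.381, 0.925, 0.003, 0.001]
contact_force: [-0.2, 8.4, 6.9]
finger_gap: 0.0176
grasp_force: 15.0
```

Request:
carry_out(
  series=[
    [[1,-8,0],0,1],
    [[0,-8,0],0,1],
    [[-1,-8,0],0,1],
    [[-2,-7,0],0,1],
    [[-2,-7,0],0,1],
    [[-3,-7,0],0,1],
    [[-4,-7,0],0,1],
    [[-2,-3,0],0,1],
  ],
)

```text
t: 9.15
position: [0.495, 0.1586, 0.1624]
tool_rot: [0.381, 0.924, 0.002, 0.001]
contact_force: [1.1, 4.7, 4.9]
finger_gap: 0.0176
grasp_force: 15.0
```

```bash
python3 - <<'E'
from h import *
o=manip.get_obs();p=o['position'][:2];h=np.array([.5705,.145])
print(o['position'],o['contact_force'],o['finger_gap'],o['grasp_force'],np.linalg.norm(p-h),np.degrees(np.arctan2(*(p-h)[::-1]))-93.4)
E
```

```text
[0.49498557 0.1585639  0.16243588] [1.06827926 4.67273274 4.87725876] 0.017605543775405352 14.993343895766884 0.07672293751620515 76.41712091305118
```

Request:
carry_out(
  series=[
    [[-2,-3,0],0,1],
    [[-2,-2,0],0,1],
    [[-1,-2,0],0,1],
    [[0,0,0],0,1],
    [[0,0,0],0,-0.2],
    [[0,0,0],0,-0.2],
    [[0,0,-45],0,-0.2],
    [[0,0,-50],0,-0.2],
  ],
)

```text
t: 9.95
position: [0.4905, 0.1493, 0.2543]
tool_rot: [0.381, 0.924, -0.001, -0.002]
contact_force: [1.3, -0.3, 0.1]
finger_gap: 0.0421
grasp_force: 0.0
```

```bash
python3 - <<'E'
from h import *
np.set_printoptions(precision=4,suppress=True)
to(.4315-0.0,.025,.25)
snap('wrist','w3')
C=cloud('wrist','w3')
m=np.all((C>(.46,.1,.185))&(C<(.6,.26,.205)),-1);P=C[m]
if len(P): p=P.mean(0);print('knob',p,len(P),np.degrees(np.arctan2(p[1]-.145,p[0]-.5705))-93.4)
E
```

```text
tool mm [ -45.8 -129.7    4.7] phi_y 45.17 zax [-0.005 -0.001 -1.   ] pos [0.4905 0.1493 0.2543] F [ 1.3 -0.3  0.1] t 9.95 gap 0.0421
knob [0.4961 0.1574 0.1937] 398 77.13058526188843
```

Request:
carry_out(
  series=[
    [[-17,-46,-10],0,-1],
    [[-17,-46,0],0,-1],
    [[-17,-46,0],0,-1],
    [[0,0,0],0.145,-1],
    [[0,0,0],0.145,-1],
    [[0,0,0],0.145,-1],
    [[0,0,0],0.145,-1],
    [[0,0,0],0.145,-1],
  ],
)

```text
t: 10.8
position: [0.4311, 0.0153, 0.2655]
tool_rot: [0.687, 0.727, -0.0, 0.0]
contact_force: [-0.5, -0.5, 0.0]
finger_gap: 0.0865
grasp_force: 0.0
```

Request:
carry_out(
  series=[
    [[0,0,0],0.1,-1],
    [[0,0,0],0,-1],
  ],
)

```text
t: 11.0
position: [0.4311, 0.0154, 0.2655]
tool_rot: [0.72, 0.694, -0.0, 0.0]
contact_force: [-0.2, -0.0, -0.7]
finger_gap: 0.0868
grasp_force: 0.0
```

```bash
python3 - <<'E'
from h import *
np.set_printoptions(precision=4,suppress=True)
to(.430,.015,.066)
p,d,T=snap('wrist','w4')
cv2.imwrite('pics/w4c.png',cv2.resize(p[0:300,160:480],None,fx=2,fy=2))
C=cloud('wrist','w4')
for lo,hi,n in [((.41,-.05,.092),(.45,.058,.1),'handle top'),((.41,.135,.086),(.45,.22,.096),'stem tip part'),((.4,.05,.097),(.46,.09,.11),'collar')]:
    S=C[np.all((C>lo)&(C<hi),-1)]
    if len(S): print(n,len(S),S.min(0),S.max(0),np.polyfit(S[:,1],S[:,0],1),np.median(S,0))
E
```

```text
tool mm [ -0.4  -1.1 199.5] phi_y -2.18 zax [ 0. -0. -1.] pos [0.4311 0.0154 0.2655] F [-0.2 -0.  -0.7] t 11.0 gap 0.0868
handle top 1272 [ 0.4171 -0.0258  0.0932] [0.4405 0.0577 0.099 ] [0.0268 0.4283] [0.4288 0.0187 0.0958]
stem tip part 528 [0.4277 0.1352 0.086 ] [0.4386 0.1967 0.0914] [0.0326 0.4279] [0.4333 0.1648 0.0887]
collar 169 [0.4173 0.0505 0.097 ] [0.4421 0.0726 0.1037] [-0.0854  0.4359] [0.4303 0.0681 0.1006]
```

View pics/w4c.png

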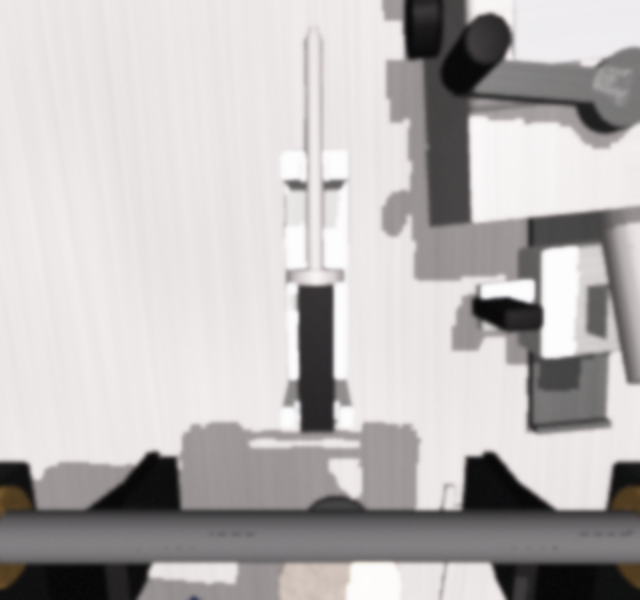

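The crop shows the lever locked across the warmer, with the knob at (490,40), and the rod in its rest directly below. The collar is at (315,275) and the tip at (313,30).

Request:
carry_out(
  series=[
    [[0,-1,45],0,-0.3],
    [[0,0,45],0,-0.3],
    [[0,0,45],0,-0.3],
    [[0,0,40],0,-0.3],
    [[0,0,24],0,-0.3],
    [[0,0,0],0,1],
    [[0,0,0],0,1],
    [[0,0,0],0,1],
  ],
  force=4,
)

```text
t: 11.85
position: [0.432, 0.0153, 0.0685]
tool_rot: [0.72, 0.694, 0.001, 0.001]
contact_force: [-0.4, -0.5, 0.5]
finger_gap: 0.0402
grasp_force: 0.0
```

Request:
carry_out(
  series=[
    [[0,0,0],0,1],
    [[0,0,0],0,1],
    [[0,0,0],0,1],
  ],
)

```text
t: 12.15
position: [0.4309, 0.0154, 0.0676]
tool_rot: [0.72, 0.694, 0.0, 0.001]
contact_force: [-2.3, -0.0, 6.6]
finger_gap: 0.0219
grasp_force: 4.0
```

Request:
carry_out(
  series=[
    [[0,0,-6],0,1],
    [[1,0,-6],0,1],
    [[1,0,-6],0,1],
    [[1,0,-6],0,1],
    [[1,0,-6],0,1],
    [[2,0,-6],0,1],
    [[2,0,-6],0,1],
    [[2,0,-5],0,1],
  ],
  force=4,
)

```text
t: 12.95
position: [0.4308, 0.0257, 0.1141]
tool_rot: [0.72, 0.694, 0.0, 0.0]
contact_force: [0.1, 0.5, -2.3]
finger_gap: 0.0218
grasp_force: 4.0
```

```bash
cat > tilt.py <<'E'
from h import *
import sys
np.set_printoptions(precision=4,suppress=True)
def tilt(f,save=None):
    p,d,T=snap('wrist',f); o=manip.get_obs(); to(*o['position'])
    Tl=np.eye(4);Tl[:3,:3]=R.from_quat(o['tool_rot']).as_matrix();Tl[:3,3]=o['position'];I=np.linalg.inv(Tl)
    C=cloud('wrist',f)@I[:3,:3].T+I[:3,3]   # tool frame
    fx,fy,cx,cy=K('wrist')
    # stem: narrow strip ahead of collar, close to tool y=0
    m=(abs(C[...,1])<.006)&(C[...,0]>.07)&(C[...,0]<.19)&(C[...,2]<.07)&(C[...,2]>-.06)
    P=C[m]; 
    # use per-x-bin top surface (min z)
    B=[]
    for a in np.arange(.07,.19,.004):
        q=P[(P[:,0]>=a)&(P[:,0]<a+.004)]
        if len(q)>4: B.append([a+.002,np.median(q[:,1]),np.percentile(q[:,2],15)])
    B=np.array(B); print(B[::3],len(B))
    c=np.polyfit(B[:,0],B[:,2],1); r=np.abs(np.polyval(c,B[:,0])-B[:,2]); k=r<3*np.median(r)+1e-4
    c=np.polyfit(B[k,0],B[k,2],1); th=np.arctan(c[0])
    print('tilt down deg',np.degrees(th),'axis z at x=0 (tool mm; grasp=-19)',1e3*(c[1]+.005/np.cos(th)),'xmax',P[:,0].max(), 'yaw dev deg',np.degrees(np.polyfit(B[k,0],B[k,1],1)[0]))
if __name__=='__main__': tilt(sys.argv[1])
E
python3 tilt.py w5
```

```text
tool mm [0. 0. 0.] phi_y -2.11 zax [ 0.001  0.    -1.   ] pos [0.4313 0.0259 0.1149] F [-0.8  0.4 -0.8] t 13.0 gap 0.0214
[[ 0.072  -0.0002  0.0092]
 [ 0.084  -0.0005  0.014 ]
 [ 0.096   0.0001  0.0193]
 [ 0.108   0.0001  0.0245]
 [ 0.12    0.0001  0.0296]
 [ 0.132   0.0001  0.0347]
 [ 0.144  -0.0002  0.0399]] 19
tilt down deg 23.150269145779586 axis z at x=0 (tool mm; grasp=-19) -16.29993087392312 xmax 0.14597397194170053 yaw dev deg -0.1514082056481933
```

Request:
carry_out(
  series=[
    [[1,0,-2],0,1],
    [[1,0,-2],0,1],
    [[0,0,0],0,1],
  ],
  force=4,
)

```text
t: 13.3
position: [0.4308, 0.0276, 0.1176]
tool_rot: [0.72, 0.694, 0.0, 0.0]
contact_force: [0.1, -0.3, -1.0]
finger_gap: 0.0217
grasp_force: 4.0
```

Request:
carry_out(
  series=[
    [[0,0,0],0,1],
    [[0,0,0],0,1],
    [[0,0,-15],0,1],
    [[-5,0,-25],0,1],
    [[-5,0,-35],0,1],
    [[0,0,-35],0,1],
    [[0,0,-20],0,1],
    [[0,0,0],0,1],
  ],
  force=50,
)

```text
t: 14.1
position: [0.4323, 0.0171, 0.2508]
tool_rot: [0.72, 0.694, 0.002, 0.003]
contact_force: [0.8, 0.5, -2.3]
finger_gap: 0.0216
grasp_force: 50.0
```

```bash
python3 tilt.py w6
```

```text
tool mm [0. 0. 0.] phi_y -2.13 zax [ 0.003 -0.    -1.   ] pos [0.4311 0.0173 0.2484] F [ 0.3 -0.7 -1.5] t 14.15 gap 0.0215
[[0.072  0.0012 0.0089]
 [0.084  0.0013 0.0144]
 [0.096  0.0013 0.0199]
 [0.108  0.0013 0.0256]
 [0.12   0.0013 0.0315]
 [0.132  0.0013 0.0371]
 [0.144  0.0014 0.0429]] 20
tilt down deg 25.30358504442674 axis z at x=0 (tool mm; grasp=-19) -19.77293333833272 xmax 0.14844222997485348 yaw dev deg 0.09051851659943141
```

Request:
carry_out(
  series=[
    [[-48,0,0],0,1],
    [[-50,0,0],0,1],
    [[-50,0,0],0,1],
    [[-50,0,0],-0.097,1],
    [[0,46,0],0,1],
    [[0,46,0],0,1],
    [[0,46,0],0,1],
    [[0,45,0],0,1],
  ],
)

```text
t: 14.95
position: [0.6062, -0.1694, 0.2441]
tool_rot: [0.686, 0.728, -0.001, -0.002]
contact_force: [-0.2, 0.2, -1.1]
finger_gap: 0.0216
grasp_force: 50.0
```

Request:
carry_out(
  series=[
    [[0,0,20],0,1],
    [[0,0,20],0,1],
    [[0,0,0],0,1],
    [[0,0,0],0,1],
  ],
)

```text
t: 15.35
position: [0.6045, -0.1689, 0.2053]
tool_rot: [0.686, 0.728, -0.001, -0.002]
contact_force: [0.6, 0.1, -1.7]
finger_gap: 0.0214
grasp_force: 50.0
```

```bash
python3 - <<'E'
from h import *
to(.6258,-.1707,.1885)
p,_,_=snap('side','s1'); q,_,_=snap('top','t2')
a=cv2.resize(p[170:270,220:330],None,fx=4.5,fy=4.5,interpolation=cv2.INTER_CUBIC)
b=cv2.resize(q[110:210,260:350],None,fx=4.5,fy=4.5,interpolation=cv2.INTER_CUBIC)[:,:300]
cv2.imwrite('pics/m1.png',np.hstack([a,b]))
E
```

```text
tool mm [-3.1 21.2 16.7] phi_y 3.44 zax [-0.004  0.002 -1.   ] pos [ 0.6045 -0.1689  0.2053] F [ 0.6  0.1 -1.7] t 15.35 gap 0.0214
```

View pics/m1.png

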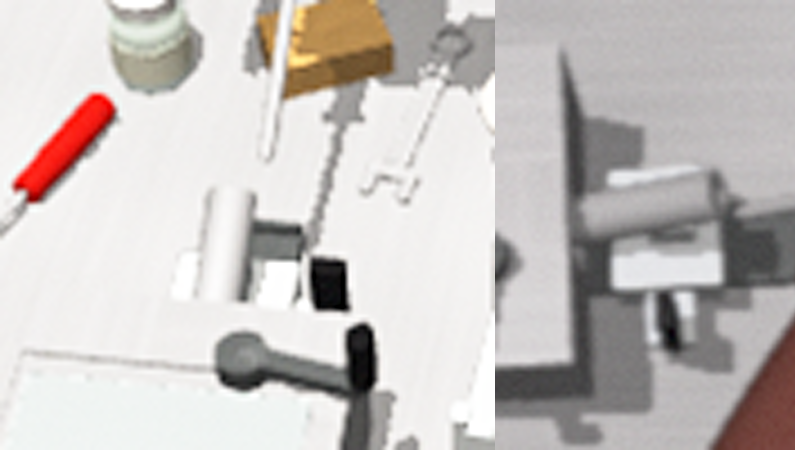

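The side crop shows the rod tip at (265,160) and the tube's upper end at about (230,190). The top crop shows the tip at about (735,208), just right of the mouth at (718,188). I'll triangulate the tip from both views.

```bash
python3 - <<'E'
from h import *
from scipy.optimize import least_squares
np.set_printoptions(precision=4,suppress=True)
def pr(n,X):
    c=camera_info(n);W=np.array(c['world_to_cam']);q=W[:3,:3]@X+W[:3,3];fx,fy,cx,cy=K(n);return np.array([fx*q[0]/q[2]+cx,fy*q[1]/q[2]+cy])
tp=np.array([.5946,-.0046,.1473]); obs={'side':(278.9,205.6),'top':(313.5,156)}
for n in obs: print(n,'pred tip',pr(n,tp),'obs',obs[n],'mouth',pr(n,np.array([.6152,.0075,.125])))
print(least_squares(lambda X:np.concatenate([pr(n,X)-obs[n] for n in obs]),tp).x)
# tube axis fit from each camera's cloud
for n,f in (('top','t2'),('side','s1')):
    C=cloud(n,f); P=C[np.all((C>(.59,.0,.09))&(C<(.64,.088,.15)),-1)]
    def g(p):
        d=np.array([-.0539,.9047,-.4226]);q=P-np.array([p[0],.0075,p[1]]);return np.linalg.norm(q-(q@d)[:,None]*d,axis=1)-.016
    r=least_squares(g,[.615,.125],loss='soft_l1',f_scale=.001);print(n,'mouth x,z at y=.0075',r.x,len(P),np.median(abs(g(r.x))))
    C2=C[np.all((C>(.57,-.12,.14))&(C<(.63,-.012,.22)),-1)]
    if len(C2)>20:
        def g2(p):
            d=np.array([-.0543,.9025,-.4274]);q=C2-np.array([p[0],-.0046,p[1]]);return np.linalg.norm(q-(q@d)[:,None]*d,axis=1)-.005
        r=least_squares(g2,[.5946,.147],loss='soft_l1',f_scale=.001);print(n,'stem x,z at y=-.0046',r.x,len(C2),np.median(abs(g2(r.x))))
E
```

```text
side pred tip [278.9468 204.9638] obs (278.9, 205.6) mouth [271.5351 212.2642]
top pred tip [313.1218 157.2313] obs (313.5, 156) mouth [308.9888 152.257 ]
[ 0.5972 -0.0055  0.1441]
top mouth x,z at y=.0075 [0.6147 0.1248] 356 0.0010439363169121585
top stem x,z at y=-.0046 [0.5957 0.1459] 61 0.0007924921452034123
side mouth x,z at y=.0075 [0.6171 0.1248] 284 0.0012816900279935574
side stem x,z at y=-.0046 [0.5951 0.1534] 182 0.002386443098543408
```

Request:
carry_out(
  series=[
    [[-3,11,8],0,1],
    [[0,10,9],0,1],
    [[0,0,0],0,1],
    [[0,0,0],0,1],
  ],
)

```text
t: 15.85
position: [0.6267, -0.171, 0.1905]
tool_rot: [0.686, 0.728, -0.0, -0.0]
contact_force: [0.3, 0.0, -2.1]
finger_gap: 0.0215
grasp_force: 50.0
```

```bash
python3 - <<'E'
from h import *
to(.6258,-.1707,.1885)
o=manip.get_obs()
d=np.array([-.0539,.9047,-.4226]);M=np.array([.6152,.0075,.125])
g=o['position']+[0,0,.0198]-M; print('along',g@d,'perp',(g-(g@d)*d).round(4))
E
```

```text
tool mm [ 0.3 -0.9  2. ] phi_y 3.45 zax [-0.001  0.    -1.   ] pos [ 0.6267 -0.171   0.1905] F [ 0.3  0.  -2.1] t 15.85 gap 0.0215
along -0.1981251670890236 perp [0.0008 0.0008 0.0016]
```

Request:
carry_out(
  series=[
    [[0,-1,2],0,1],
    [[5,0,2],0,1],
    [[4,0,2],0,1],
    [[5,0,2],0,1],
    [[4,0,2],0,1],
    [[5,0,2],0,1],
    [[4,0,2],0,1],
    [[0,0,0],0,1],
  ],
)

```text
t: 16.65
position: [0.624, -0.1434, 0.176]
tool_rot: [0.685, 0.728, -0.0, -0.0]
contact_force: [-0.4, 0.1, -1.7]
finger_gap: 0.0215
grasp_force: 50.0
```

```bash
cat > st.py <<'E'
from h import *
o=manip.get_obs()
d=np.array([-.0539,.9047,-.4226]);M=np.array([.6152,.0075,.125])
g=o['position']+[0,0,.0198]-M; print('along',(g@d).round(4),'perp',(g-(g@d)*d).round(4),'F',o['contact_force'].round(1),'tq',o['torque'].round(2),o['grasp_force'])
E
python3 st.py
```

```text
along -0.1669 perp [-0.0002  0.0001  0.0003] F [-0.4  0.1 -1.7] tq [-0.02 -0.11  0.01] 49.99999285675585
```

Request:
carry_out(
  series=[
    [[9,0,4],0,1],
    [[9,0,4],0,1],
    [[9,0,5],0,1],
    [[9,0,4],0,1],
    [[9,0,4],0,1],
    [[9,0,4],0,1],
    [[0,0,0],0,1],
  ],
)

```text
t: 17.35
position: [0.6204, -0.0886, 0.1506]
tool_rot: [0.685, 0.728, -0.0, -0.001]
contact_force: [-0.1, 0.9, -2.2]
finger_gap: 0.0215
grasp_force: 50.0
```

```bash
python3 st.py
```

```text
along -0.1064 perp [-0.0005  0.0001  0.0004] F [-0.1  0.9 -2.2] tq [-0.12 -0.12 -0.03] 50.000202683731914
```

Request:
carry_out(
  series=[
    [[9,0,4],0,1],
    [[9,0,5],0,1],
    [[9,0,4],0,1],
    [[9,0,4],0,1],
    [[4,0,2],0,1],
    [[3,0,1],0,1],
    [[2,0,1],0,1],
    [[0,0,0],0,1],
  ],
)

```text
t: 18.15
position: [0.6185, -0.0456, 0.1307]
tool_rot: [0.686, 0.728, 0.0, 0.0]
contact_force: [-0.8, -0.4, -1.6]
finger_gap: 0.0215
grasp_force: 50.0
```

```bash
python3 st.py
```

```text
along -0.059 perp [0.0001 0.0003 0.0006] F [-0.8 -0.4 -1.6] tq [-0.11 -0.11  0.02] 49.9998570419848
```

Request:
carry_out(
  series=[
    [[1,0,0],0,1],
    [[1,0,1],0,1],
    [[1,0,0],0,1],
    [[1,0,1],0,1],
    [[0,0,0],0,1],
    [[0,0,0],0,1],
  ],
)

```text
t: 18.75
position: [0.6187, -0.0455, 0.1307]
tool_rot: [0.686, 0.728, -0.002, 0.003]
contact_force: [-4.1, -12.4, 6.2]
finger_gap: 0.0213
grasp_force: 50.0
```

```bash
python3 st.py
```

```text
along -0.0589 perp [0.0003 0.0003 0.0006] F [ -4.1 -12.4   6.2] tq [-1.93  0.63  0.21] 50.01478965394199
```

Request:
carry_out(
  series=[
    [[1,0,0],0,1],
    [[0,0,0],0,1],
    [[0,0,0],0,1],
  ],
)

```text
t: 19.05
position: [0.6187, -0.0454, 0.1308]
tool_rot: [0.686, 0.728, -0.002, 0.003]
contact_force: [-3.7, -14.8, 5.8]
finger_gap: 0.0213
grasp_force: 50.0
```

```bash
python3 st.py; python3 - <<'E'
from h import *
p,_,_=snap('wrist','w7')
cv2.imwrite('pics/w7c.png',cv2.resize(p[0:260,200:440],None,fx=2.3,fy=2.3))
E
```

```text
along -0.0589 perp [0.0003 0.0003 0.0007] F [ -3.7 -14.8   5.8] tq [-2.45  0.69  0.17] 50.0185635779053
```

View pics/w7c.png

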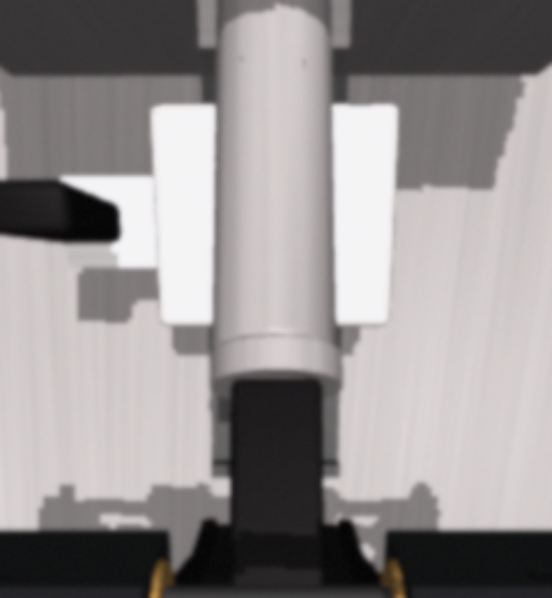

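The collar, at crop (277,350), sits flush on the tube mouth with the guide home. Next I draw the rod out along the bore.

Request:
carry_out(
  series=[
    [[-6,0,-3],0,1],
    [[-15,0,-7],0,1],
    [[-21,0,-10],0,1],
    [[-21,0,-10],0,1],
    [[-21,0,-10],0,1],
    [[-21,0,-9],0,1],
    [[-21,0,-10],0,1],
    [[-12,0,-6],0,1],
  ],
)

```text
t: 19.9
position: [0.6266, -0.1805, 0.1948]
tool_rot: [0.686, 0.728, 0.0, 0.001]
contact_force: [0.3, 0.1, -1.7]
finger_gap: 0.0216
grasp_force: 50.0
```

Request:
carry_out(
  series=[
    [[-18,0,-9],0,1],
    [[-10,0,-5],0,1],
    [[0,0,-25],0,1],
    [[0,0,-25],0,1],
    [[0,0,0],0,1],
  ],
)

```text
t: 20.4
position: [0.63, -0.2071, 0.2623]
tool_rot: [0.686, 0.728, 0.001, 0.003]
contact_force: [0.1, -1.2, -0.8]
finger_gap: 0.0215
grasp_force: 50.0
```

```bash
python3 st.py; python3 tilt.py w8
```

```text
along -0.2613 perp [0.0007 0.0218 0.0466] F [ 0.1 -1.2 -0.8] tq [-0.05 -0.14 -0.05] 50.00003904104233
tool mm [0. 0. 0.] phi_y 3.45 zax [ 0.004 -0.002 -1.   ] pos [ 0.6292 -0.2066  0.2597] F [-0.4 -0.6 -2.6] t 20.45 gap 0.0213
[[0.072  0.0012 0.0091]
 [0.084  0.001  0.0147]
 [0.096  0.0016 0.0204]
 [0.108  0.001  0.0261]
 [0.12   0.001  0.0318]
 [0.132  0.001  0.0373]
 [0.144  0.001  0.0429]] 20
tilt down deg 25.191421926376346 axis z at x=0 (tool mm; grasp=-19) -19.27365177216692 xmax 0.14823039858803555 yaw dev deg -0.11291835430432878
```

Request:
carry_out(
  series=[
    [[0,-49,0],0,1],
    [[0,-49,0],0,1],
    [[0,-49,0],0,1],
    [[0,-48,0],0.097,1],
    [[45,0,0],0,1],
    [[45,0,0],0,1],
    [[45,0,0],0,1],
    [[45,0,0],0,1],
  ],
)

```text
t: 21.25
position: [0.4388, -0.0363, 0.2558]
tool_rot: [0.72, 0.693, -0.0, -0.001]
contact_force: [2.0, -0.4, -1.6]
finger_gap: 0.0217
grasp_force: 50.0
```

Request:
carry_out(
  series=[
    [[30,0,0],0,1],
    [[0,0,0],0,1],
    [[0,0,0],0,1],
  ],
)

```text
t: 21.55
position: [0.4403, -0.0072, 0.2561]
tool_rot: [0.719, 0.695, -0.001, -0.001]
contact_force: [-0.3, -1.2, -1.8]
finger_gap: 0.0212
grasp_force: 50.0
```

```bash
python3 - <<'E'
from h import *
to(.4308,.0276,.1176)
E
```

```text
tool mm [ 34.5 -10.5 138.5] phi_y -1.98 zax [-0.002  0.    -1.   ] pos [ 0.4403 -0.0072  0.2561] F [-0.3 -1.2 -1.8] t 21.55 gap 0.0212
```

Request:
carry_out(
  series=[
    [[17,-5,0],0,1],
    [[17,-5,0],0,1],
    [[0,0,40],0,1],
    [[0,0,40],0,1],
    [[0,0,20],0,1],
    [[0,0,0],0,1],
    [[0,0,0],0,1],
  ],
)

```text
t: 22.25
position: [0.4323, 0.0256, 0.1575]
tool_rot: [0.721, 0.693, -0.0, -0.0]
contact_force: [0.8, 1.4, -1.6]
finger_gap: 0.0216
grasp_force: 50.0
```

```bash
python3 - <<'E'
from h import *
to(.4308,.0276,.1176)
E
```

```text
tool mm [ 2.  -1.5 39.9] phi_y -2.2 zax [-0.001 -0.    -1.   ] pos [0.4323 0.0256 0.1575] F [ 0.8  1.4 -1.6] t 22.25 gap 0.0216
```

Request:
carry_out(
  series=[
    [[2,-1,20],0,1],
    [[0,-1,12],0,1],
    [[0,0,6],0,1],
    [[0,0,1],0,1],
    [[0,0,0],0,1],
  ],
)

```text
t: 22.75
position: [0.4308, 0.0283, 0.1191]
tool_rot: [0.72, 0.694, 0.0, 0.0]
contact_force: [-0.4, 0.3, -2.4]
finger_gap: 0.0219
grasp_force: 50.0
```

Request:
carry_out(
  series=[
    [[0,0,0],0,1],
    [[0,0,0],0,1],
    [[0,0,0],0,1],
    [[-1,0,2],0,1],
    [[-1,0,4],0,1],
    [[-2,0,5],0,1],
    [[-1,0,4],0,1],
    [[0,0,0],0,1],
  ],
  force=4,
)

```text
t: 23.55
position: [0.4296, 0.0234, 0.1026]
tool_rot: [0.72, 0.694, -0.0, -0.001]
contact_force: [0.2, 0.6, -1.2]
finger_gap: 0.0217
grasp_force: 4.0
```

```bash
python3 tilt.py w9
```

```text
tool mm [0. 0. 0.] phi_y -2.14 zax [-0.001  0.    -1.   ] pos [0.4297 0.0234 0.1029] F [ 0.   0.8 -2. ] t 23.6 gap 0.022
[[ 0.072   0.0001  0.0012]
 [ 0.084   0.0004  0.0044]
 [ 0.096   0.0004  0.0086]
 [ 0.108  -0.0001  0.0124]
 [ 0.12    0.0004  0.0161]
 [ 0.132   0.0004  0.0198]] 18
tilt down deg 17.299194082131244 axis z at x=0 (tool mm; grasp=-19) -16.073512810955457 xmax 0.13950878688080431 yaw dev deg 0.1640794946610299
```

Request:
carry_out(
  series=[
    [[-1,0,6],0,1],
    [[-1,0,6],0,1],
    [[-1,0,6],0,1],
    [[-1,0,6],0,1],
    [[-1,0,5],0,1],
    [[0,0,4],0,1],
    [[0,0,2],0,1],
    [[0,0,0],0,1],
  ],
  force=4,
)

```text
t: 24.4
position: [0.43, 0.0184, 0.0684]
tool_rot: [0.72, 0.694, -0.0, -0.0]
contact_force: [0.4, -0.2, -1.9]
finger_gap: 0.0221
grasp_force: 4.0
```

```bash
python3 tilt.py w10
```

```text
tool mm [0. 0. 0.] phi_y -2.11 zax [-0. -0. -1.] pos [0.4299 0.0185 0.0684] F [ 0.2 -1.1 -1.5] t 24.45 gap 0.0217
[[ 0.072   0.0005 -0.0216]
 [ 0.084   0.0005 -0.0214]
 [ 0.096   0.0005 -0.0214]
 [ 0.108   0.0001 -0.0214]
 [ 0.12    0.0001 -0.0214]] 14
tilt down deg 0.31040668094887214 axis z at x=0 (tool mm; grasp=-19) -16.92242056012706 xmax 0.12436783958726189 yaw dev deg -0.18166199776180686
```

Request:
carry_out(
  series=[
    [[0,0,0],0,1],
    [[0,0,0],0,1],
    [[0,0,0],0,1],
    [[0,0,-10],0,1],
    [[0,0,-30],0,1],
    [[0,0,-40],0,1],
    [[0,0,-40],0,1],
    [[0,0,-30],0,1],
  ],
  force=50,
)

```text
t: 25.25
position: [0.4307, 0.0185, 0.2221]
tool_rot: [0.72, 0.694, 0.001, 0.001]
contact_force: [0.5, -0.0, -1.7]
finger_gap: 0.0215
grasp_force: 50.0
```

Request:
carry_out(
  series=[
    [[-45,0,0],0,1],
    [[-45,0,0],0,1],
    [[-45,0,0],0,1],
    [[-45,0,0],0,1],
    [[-45,0,0],0,1],
    [[-45,0,0],0,1],
    [[-45,0,0],0,1],
    [[-30,0,0],0,1],
  ],
)

```text
t: 26.05
position: [0.4167, -0.3292, 0.2194]
tool_rot: [0.721, 0.693, -0.0, 0.001]
contact_force: [0.3, 0.5, -2.0]
finger_gap: 0.0215
grasp_force: 50.0
```

```bash
python3 tilt.py w11; python3 - <<'E'
from h import *
to(.437-.006,-.143-.184,.118)
E
```

```text
tool mm [0. 0. 0.] phi_y -2.31 zax [ 0.    -0.004 -1.   ] pos [ 0.4163 -0.3328  0.2194] F [-2.7 -3.5 -1.7] t 26.1 gap 0.0216
[[ 0.072   0.0006 -0.0214]
 [ 0.084   0.0002 -0.0216]
 [ 0.096   0.0006 -0.0215]
 [ 0.108   0.0006 -0.0215]
 [ 0.12    0.0006 -0.0217]] 15
tilt down deg -0.1664273683106179 axis z at x=0 (tool mm; grasp=-19) -16.239023911946926 xmax 0.12794469752615303 yaw dev deg -0.22833524537170938
tool mm [  6.8  14.4 101.4] phi_y -2.31 zax [ 0.    -0.004 -1.   ] pos [ 0.4163 -0.3328  0.2194] F [-2.7 -3.5 -1.7] t 26.1 gap 0.0216
```

Request:
carry_out(
  series=[
    [[4,14,30],0,1],
    [[0,0,40],0,1],
    [[0,0,25],0,1],
    [[0,0,5],0,1],
    [[0,0,0],0,1],
    [[0,0,0],0,1],
    [[0,0,0],0,1],
  ],
)

```text
t: 26.8
position: [0.4326, -0.3239, 0.1209]
tool_rot: [0.72, 0.694, 0.0, 0.002]
contact_force: [0.6, -0.4, -2.3]
finger_gap: 0.0214
grasp_force: 50.0
```

```bash
python3 - <<'E'
from h import *
to(.431,-.327,.118)
p,_,_=snap('side','s2');q,_,_=snap('top','t3')
a=cv2.resize(p[120:220,270:400],None,fx=3,fy=3);b=cv2.resize(q[110:260,240:510],None,fx=390/270,fy=2)
b=cv2.resize(q[160:260,320:450],None,fx=3,fy=3)
cv2.imwrite('pics/m2.png',np.hstack([a,b]))
o=manip.get_obs();print(o['joint_vel'].round(3))
E
```

```text
tool mm [-3.2 -1.5  2.9] phi_y -2.12 zax [ 0.003 -0.003 -1.   ] pos [ 0.4326 -0.3239  0.1209] F [ 0.6 -0.4 -2.3] t 26.8 gap 0.0214
[ 0.001  0.005  0.008  0.002 -0.002 -0.001]
```

View pics/m2.png

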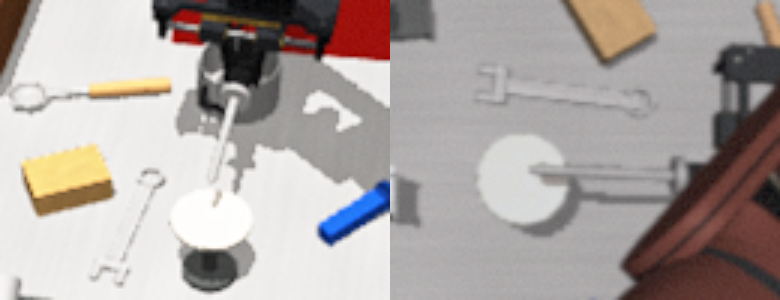

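The side crop shows the tip at (213,180), just above the plate at (212,217). In the top crop the tip is at (532,170), with the plate centre at (522,180). I'll check the offset with numbers.

```bash
python3 - <<'E'
from h import *
np.set_printoptions(precision=4,suppress=True)
print(px('top','t3',320+142/3,160+170/3,.138), px('side','s2',270+213/3,120+180/3,.138), px('top','t3',320+132/3,160+180/3,.085),px('side','s2',270+212/3,120+217/3,.085))
for n,f in(('top','t3'),('side','s2')):
    C=cloud(n,f);S=C[np.all((C>(.41,-.26,.115))&(C<(.46,-.1,.155)),-1)];print(n,len(S),S.min(0),S.max(0),np.median(S,0))
C=cloud('top','t3');C0=cloud('top','top0')
m=np.all((C>(.46,.1,.18))&(C<(.6,.26,.205)),-1);p=C[m].mean(0) if m.any() else None;print('knob',p)
E
```

```text
[ 0.4376 -0.1472  0.138 ] [ 0.4374 -0.1442  0.138 ] [ 0.4352 -0.1442  0.085 ] [ 0.4369 -0.1431  0.085 ]
top 173 [ 0.4316 -0.2594  0.1353] [ 0.4426 -0.1437  0.147 ] [ 0.4366 -0.2007  0.1406]
side 87 [ 0.4324 -0.2595  0.1352] [ 0.4451 -0.139   0.1458] [ 0.4387 -0.1994  0.1397]
knob [0.4951 0.1538 0.1922]
```

Both cameras put the tip within 5 mm of the plate centre, about 50 mm above it. The rod is level and still, and the lever is locked, so I'm handing in.

```bash
python3 -c "
from h import *
print(workorder.finish_job())"
```

```text
the job is handed in; nothing more can be done
None
```

The job is handed in, though no verdict came back: the guide is home and the lever locked, the rod went in until its collar sat on the mouth and was drawn out, and it is now held level and still with its tip within about 5 mm of the plate centre and 50 mm above it.

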